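# Fill a gift tin with chestnuts and close it

### The arm

A 6-joint arm with a two-finger parallel gripper is mounted at the origin on the work surface. World frame = base frame: x ahead of the robot, y to its left, z up, the work surface at z = 0. Lengths are in mm, angles in rad, forces in N, time in s.
With the tool pointing down it reaches from about 350 to 850 mm from the base axis. Payload 8.1 kg.
Tool frame: the origin (TCP) lies between the finger pads; the fingertips stand 14 mm ahead of it and the grasp point (between the pads) lies 5 mm behind it; z points along the fingers, y is the line along which they close (so a half turn about z gives the same grasp; the last joint's range is limited). The gripper opens to 85 mm and grips with 20 to 120 N. Pads are 22 mm wide; open, the fingers measure 114 mm over their backs; the gripper's body (76 mm by 85 mm) begins 54 mm behind the grasp point. The pads swing forward as they close: fully open they stand 13 mm farther back than shut.
Start: joints at [-1.304, 0.13, 1.488, -0, 1.523, -0.085], TCP at [206.773, -563.25, 245.292] pointing down, gripper open.
Joint ranges: [-2.96, 2.96], [-0.89, 2.26], [0.02, 2.5], [-1.34, 4.48], [0, 2.73], [-2.66, 2.66]. Speed limits (rad/s): [2.39, 2.39, 2.79, 3.14, 3.14, 3.14].

### API

Orientations are given as a 3x3 rotation matrix whose columns are the frame's x, y, z axes.
In Python, from plant import env gives the robot as it stands.
- The arm moves only by the tool servo_tool, never from a script. Its argument "commands" is a list of rows, each a list of 3 entries, a list of its own where there are three numbers: the shift along the tool's x, y, z in cm, then the turn, a rotation vector about the tool's x, y, z in rad, then the opening, from 0 (shut) to 1 (fully open). A call has 1 to 10 rows; each row shifts and turns the commanded pose from where the row before left it, along the tool's axes as they then stand; what a row does not reach is not made up. A row lasts 1/10 s, in which the tool goes at most 50 mm and 8.59 degrees, less where a joint would pass 70% of its speed; a pose out of reach is approached as far as the arm can. A call with a gripper value outside its range is refused whole. The fingers move at their own pace and stop on an object; "newtons" is the grip in N (left out, the last holds). Time passes only in rows, so rows that do not move let the fingers close. It gives the time, the measured TCP pose, the force, the opening and the grip force at its end, in the units of the state.
- env.state(): the state, without advancing time (a new reading comes with each control period).
- env.capture(name): name is "side" or "top" or "wrist"; returns a dict with "frame" (420x560x3 uint8, blue, green, red), "mtx" (3x3 intrinsics, pixels), "dist_coeffs" ([k1, k2, p1, p2, k3] as OpenCV has them; the pictures are not rectified), "xyz" and "orientation" of the camera in the world. Camera axes: x right, y up, looking along -z (the intrinsics and any distortion apply to the point x, -y, -z); pixel columns grow to the right and rows downward; lengths in mm; the calibration is good to about 2 mm. A picture is of the moment at which its call begins. There is no depth.
- env.close_job(): hands the job in; it is judged then, once.
The state is a dict: "t": time; "joint_positions": joint angles; "dq": joint speeds; "joint_efforts": joint torques, N m; "tcp_pos": TCP position; "tcp_rot": TCP orientation; "wrist_force": force on the tool from outside, world axes, zero at the start; "moment": the same for the moment, N m; "width": finger opening in mm; "gripper_force": force on a finger pad.
Only numpy, scipy, OpenCV 4.12 (cv2) and the standard library are available. Lean on these libraries where they do the work, as an engineer would, in place of code of your own. Each camera call takes 0.05 s, during which the arm holds its last target. There are 200 camera calls.

### The job

Pick up the white tub and tip it over the gold tin so that all eight chestnuts pour into the tin, and stand the tub upright on the bench again. Close the tin with its gold lid, without forcing it: it must lie flat and fully home in the recess of the tin's rim. Leave the jar, the bowl and the roll of tape where they are.

Things in the scene. Friction and masses are not known exactly. Their poses are not given: they have to be found in the camera images.
- tin: Open gold gift tin, fixed in a low steel nest. Outside 160 x 120 mm, rim 81 mm above the bench, walls 6 mm. Origin on the bench under its centre, x along the 160 mm side, z up. At the mouth a lid recess 148 x 108 mm, 12 mm deep, ends on a 5 mm wide ledge all round; opening inside the ledge 138 x 98 mm; inner floor 58 mm below the ledge.
- tin_seat (a point): Centre of the recess at the height of the ledge (69 mm above the bench, 12 mm below the rim): the middle of the lid's underside belongs here. Axes as the tin's.
- tin_floor (a point): Centre of the tin's inner floor, 11 mm above the bench. Axes as the tin's.
- lid: Gold lid lying on the bench, handle up: plate 146 x 106 x 10 mm (1 mm play all round in the recess, either way round), 0.22 kg. Origin at the centre of its underside, x along the 146 mm side, z up. Yellow handle on top: bar 90 mm long (x), 22 mm wide (y), 24 to 46 mm above the underside, centred, a post at each end.
- tub: White open tub holding the chestnuts, 0.15 kg empty. Origin at the centre of its underside, z up, x lengthwise. Flat upright sides 66 mm apart outside (y), 75 mm high, a yellow patch amid each to hold it by. Base 54 mm long; both ends (+x, -x) flare out 18 deg to a pouring lip 67 mm above the base, 50 mm from the centre. Walls 3 mm, floor 5 mm.
- nut1: Brown chestnut, an egg shape 24 mm thick and 27 mm long, 13 g. Origin at its centre.
- nut2: Brown chestnut, an egg shape 24 mm thick and 27 mm long, 13 g. Origin at its centre.
- nut3: Brown chestnut, an egg shape 24 mm thick and 27 mm long, 13 g. Origin at its centre.
- nut4: Brown chestnut, an egg shape 24 mm thick and 27 mm long, 13 g. Origin at its centre.
- nut5: Brown chestnut, an egg shape 24 mm thick and 27 mm long, 13 g. Origin at its centre.
- nut6: Brown chestnut, an egg shape 24 mm thick and 27 mm long, 13 g. Origin at its centre.
- nut7: Brown chestnut, an egg shape 24 mm thick and 27 mm long, 13 g. Origin at its centre.
- nut8: Brown chestnut, an egg shape 24 mm thick and 27 mm long, 13 g. Origin at its centre.
- jar: Bystander: jar with red cap, 76 mm wide, 110 mm high; origin at the centre of its underside.
- bowl: Bystander: steel bowl, 120 mm wide, 55 mm high; origin at the centre of its underside.
- tape: Bystander: roll of brown packing tape lying flat, 110 mm wide, 48 mm high; origin at the centre of its underside.
There are look-alikes about, which are no part of the job. What is shaped like the tin but purple is not meant.

How it is judged:
By the outcome, as a careful person would: the job done as asked, in the order asked, and still so for the second after the job is handed in, with the robot touching nothing.
It also fails if it takes over 72 s, if anything falls off the work surface, if the arm or the gripper's body presses on something with over 40 N, if the wrist force passes 120 N, or if a joint passes its speed limit or range.

## Working session

There is one attempt and no reset: what is moved stays moved. The work goes in short steps, Python scripts to look and compute and a tool call to move; the robot and the scene stay as the last step left them, time stands still between calls to the robot, and variables do not carry over. Pictures are saved under pics/ and viewed, at most 13 in all, crops included, and the job is handed in when it is done.

Besides the shell and the picture viewer there is one more tool, called after "Call:" as a command line: name --argument value ..., lists and objects as JSON in quotes. servo_tool: Moves the arm, as the interface text tells. Its arguments: {"type":"object","properties":{"commands":{"type":"array"},"newtons":{"type":"number"}},"required":["commands"]}

```bash
ls; mkdir -p pics
cat > h.py <<'E'
import numpy as np, cv2
from plant import env
def cap(n,f=None):
    c=env.capture(n)
    if f: cv2.imwrite('pics/'+f,c['frame'])
    return c
def ray(c,uv):
    p=cv2.undistortPoints(np.array([[uv]],float),np.array(c['mtx'],float),np.array(c['dist_coeffs'],float))[0,0]
    d=np.array(c['orientation'])@np.array([p[0],-p[1],-1.]); return np.array(c['xyz'],float),d
def onz(c,uv,z):
    o,d=ray(c,uv); return o+d*(z-o[2])/d[2]
def proj(c,P):
    R=np.array(c['orientation']); q=(np.atleast_2d(P)-np.array(c['xyz']))@R; q=q*[1,-1,-1]
    return cv2.projectPoints(q,np.zeros(3),np.zeros(3),np.array(c['mtx'],float),np.array(c['dist_coeffs'],float))[0][:,0]
E
python3 - <<'E'
from h import *
a=cap('top','top1.png');b=cap('side','side1.png')
for c in (a,b): print(c['xyz'],np.round(c['orientation'],3).tolist(),c['mtx'])
E
```

```text
pics
[ 259.45599355 -117.88712002 1184.87889241] [[0.012, 0.973, -0.229], [-1.0, 0.011, -0.007], [-0.005, 0.229, 0.973]] [[461.26675211   0.         277.49211474]
 [  0.         461.26675211 212.80874139]
 [  0.           0.           1.        ]]
[310.8252771  877.38536264 923.86260054] [[-0.978, 0.118, -0.173], [-0.208, -0.625, 0.752], [-0.019, 0.771, 0.636]] [[510.37417312   0.         276.07653167]
 [  0.         510.37417312 211.47363787]
 [  0.           0.           1.        ]]
```

View pics/top1.png

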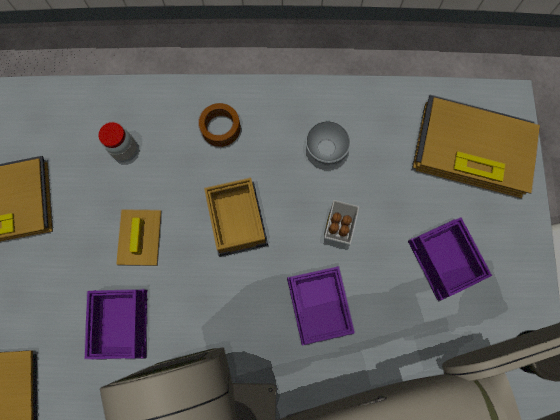

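View pics/side1.png

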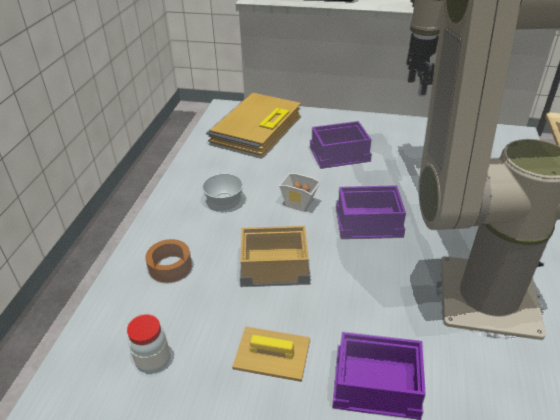

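Top view: the gold open tin is at (236,216) and the gold lid with its yellow bar at (139,238). The white tub with nuts is at (341,223). There are three purple look-alike tins at (117,324), (321,305) and (449,258), and large gold boxes at (477,145), (20,200) and (15,385). Only the open gold tin and the small flat plate fit the described colour and size. I'll measure these and confirm with a crop.

Run:
```python
from h import *
c=cap('top');s=cap('side')
def rect(c,box,lo,hi):
    x0,y0,x1,y1=box; hsv=cv2.cvtColor(c['frame'][y0:y1,x0:x1],cv2.COLOR_BGR2HSV)
    m=cv2.inRange(hsv,lo,hi); m=cv2.morphologyEx(m,cv2.MORPH_CLOSE,np.ones((5,5)))
    k=max(cv2.findContours(m,0,2)[0],key=cv2.contourArea)
    k=k.reshape(-1,2)+[x0,y0]; return k
def fit(P):
    r=cv2.minAreaRect(P[:,:2].astype(np.float32)); return np.round(r[0],1),np.round(r[1],1),round(r[2],1)
def toz(c,k,z): return np.array([onz(c,p,z) for p in k.astype(float)])
for n,cc,box in (('top',c,(105,195,175,280)),('side',s,(225,320,320,385))):
    k=rect(cc,box,(10,80,60),(35,255,255)); print('lid',n,fit(toz(cc,k,10)))
    k=rect(cc,box,(27,190,120),(35,255,255)); print('bar',n,fit(toz(cc,k,46)))
for n,cc,box in (('top',c,(195,165,275,265)),('side',s,(230,220,315,290))):
    k=rect(cc,box,(10,80,60),(35,255,255)); 
    a=cv2.approxPolyDP(k.reshape(-1,1,2),4,True)[:,0]
    print('tin',n,fit(toz(cc,k,81)),a.tolist(),np.round(toz(cc,a,81)[:,:2]).tolist())
A=cv2.resize(c['frame'][190:265,190:380],None,fx=4,fy=4,interpolation=cv2.INTER_CUBIC)
B=cv2.resize(s['frame'][160:290,230:330],None,fx=3,fy=3,interpolation=cv2.INTER_CUBIC)
C=cv2.resize(s['frame'][320:385,225:320],None,fx=3,fy=3)
A=cv2.resize(c['frame'][170:260,200:365],None,fx=4.8,fy=3*1.6)[:, :792]
cv2.imwrite('pics/cr1.png',A)
cv2.imwrite('pics/cr2.png',cv2.resize(s['frame'][160:290,230:330],None,fx=4.5,fy=4.5,interpolation=cv2.INTER_CUBIC))
```

```text
lid top (array([467.3, 253. ]), array([107.2, 145.8]), 89.5)
bar top (array([468.2, 254.1]), array([82.6, 16.9]), 0.5)
lid side (array([470.2, 256.3]), array([108.7, 145.7]), 89.7)
bar side (array([455.1, 255.8]), array([11.3, 50.6]), 89.8)
tin top (array([517.2,  -2.3]), array([161.9, 120.8]), 13.9) [[250, 178], [204, 188], [217, 249], [264, 239]] [[608.0, -40.0], [580.0, 75.0], [427.0, 36.0], [453.0, -78.0]]
tin side (array([512.8,  30.8]), array([157.7, 185.9]), 13.8) [[304, 226], [242, 228], [242, 274], [253, 281], [290, 281], [307, 273]] [[459.0, -76.0], [610.0, -40.0], [569.0, 113.0], [539.0, 129.0], [458.0, 113.0], [425.0, 82.0]]
```

View pics/cr1.png

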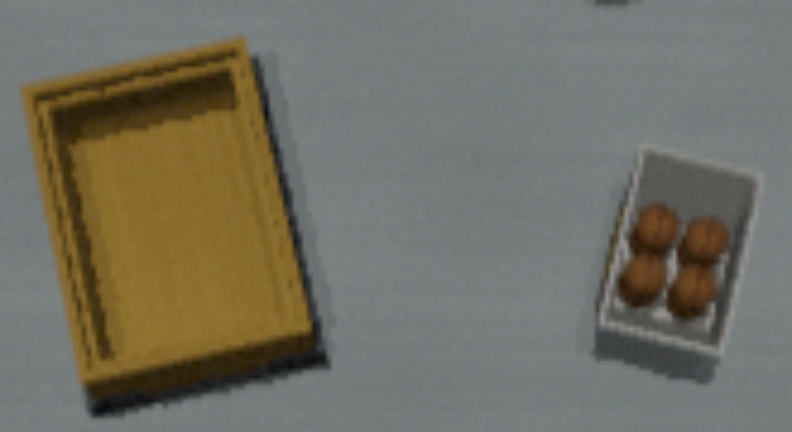

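View pics/cr2.png

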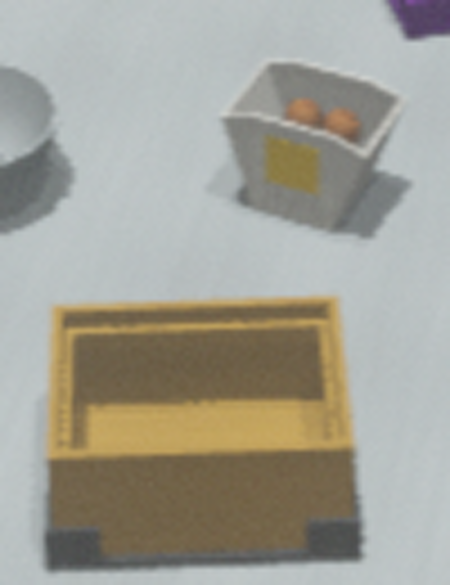

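Both crops confirm the picks. The gold tin has its stepped recess, and the white tub carries the yellow patch, nuts inside. Tub rim corners in the top picture are roughly (334,201), (358,206), (350,243) and (325,238).

```bash
cat >> h.py <<'E'
from scipy.spatial.transform import Rotation as Ro
def ori(q): return Ro.from_euler('ZYZYZ',[q[0],q[1]+q[2],q[3],q[4],q[5]]).as_matrix()if 0 else (Ro.from_euler('z',q[0])*Ro.from_euler('y',q[1]+q[2])*Ro.from_euler('z',q[3])*Ro.from_euler('y',q[4])*Ro.from_euler('z',q[5])).as_matrix()
E
python3 - <<'E'
from h import *
s=env.state(); print(s['t'],s['width'],s['gripper_force']); print(np.round(s['tcp_rot'],3)); print(np.round(ori(s['joint_positions']),3))
c=cap('top')
P=np.array([onz(c,p,68) for p in [(334,201.2),(358.3,206.5),(350,243.3),(325.4,237.7)]])
print(P.round(1),P.mean(0)); 
for i in range(4): d=P[(i+1)%4]-P[i]; print(np.linalg.norm(d),np.degrees(np.arctan2(d[1],d[0])))
E
```

```text
0.2 85.44517930561064 0.0
[[ 0.939  0.345 -0.   ]
 [ 0.345 -0.939  0.001]
 [ 0.    -0.001 -1.   ]]
[[-0.345  0.939 -0.   ]
 [ 0.939  0.345  0.001]
 [ 0.001  0.    -1.   ]]
[[ 553.3 -250.6   68. ]
 [ 540.3 -311.3   68. ]
 [ 447.  -288.3   68. ]
 [ 460.3 -228.    68. ]] [ 500.23605716 -269.57602052   68.        ]
62.05973105603337 -102.08902150819058
96.10389322822574 166.15580430257776
61.7799434051553 77.523067765919
95.67758586857802 -13.683549694798442
```

Call:
servo_tool --commands '[[[3.77,-1.75,0.4],[0,0,0],1],[[3.77,-1.75,0.4],[0,0,0],1],[[3.77,-1.75,0.4],[0,0,0],1],[[3.77,-1.75,0.4],[0,0,0],1],[[3.77,-1.75,0.4],[0,0,0],1],[[3.77,-1.75,0.4],[0,0,0],1],[[3.77,-1.75,0.4],[0,0,0],1],[[3.77,-1.75,0.4],[0,0,0],1],[[3.77,-1.75,0.4],[0,0,0],1],[[3.77,-1.75,0.4],[0,0,0],1]]'

```text
t: 1.25
tcp_pos: [501.4, -267.6, 205.2]
tcp_rot: [[0.939, 0.345, 0.0], [0.345, -0.939, -0.0], [0.0, 0.0, -1.0]]
wrist_force: [-0.1, 0.2, -0.4]
width: 85.6
gripper_force: 0.0
```

Run:
```python
from h import *
s=env.state(); print(s['t'],np.array(s['joint_positions']).tolist(),s['tcp_pos'].tolist() if hasattr(s['tcp_pos'],'tolist') else s['tcp_pos'])
```

```text
1.25 [-0.5804824316289583, 0.06678009305562929, 1.6295408939651645, -8.241952182866039e-05, 1.4450781563770674, 0.6384704683747104] [501.3786608685666, -267.6380945843608, 205.17888986280104]
```

Call:
servo_tool --commands '[[[0,0,0],[0,0,0.146],1],[[0,0,0],[0,0,0.146],1],[[0,0,0],[0,0,0.146],1],[[0,0,0],[0,0,0.146],1],[[0,0,0],[0,0,0],1],[[0,0,0],[0,0,0],1]]'

```text
t: 1.85
tcp_pos: [500.3, -269.0, 205.2]
tcp_rot: [[0.974, -0.226, -0.0], [-0.226, -0.974, 0.0], [-0.0, -0.0, -1.0]]
wrist_force: [-0.0, -0.1, 0.2]
width: 85.5
gripper_force: 0.0
```

Run:
```python
from h import *
s=env.state(); print(s['t'],np.array(s['joint_positions']).tolist(),np.array(s['tcp_pos']).tolist(),np.round(s['tcp_rot'],3).tolist())
c=cap('wrist','w1.png'); print(c['xyz'],np.round(c['orientation'],3).tolist())
```

```text
1.85 [-0.5836054145519428, 0.06634942958650593, 1.6299296706862905, 2.0192806040541444e-05, 1.4454502274966876, 1.2149344970431553] [500.3356139048509, -269.02456840879154, 205.21213348080164] [[0.974, -0.226, -0.0], [-0.226, -0.974, 0.0], [-0.0, -0.0, -1.0]]
[ 573.99218114 -286.88758501  333.15373397] [[-0.227, 0.929, 0.291], [-0.974, -0.216, -0.067], [0.0, -0.299, 0.954]]
```

View pics/w1.png

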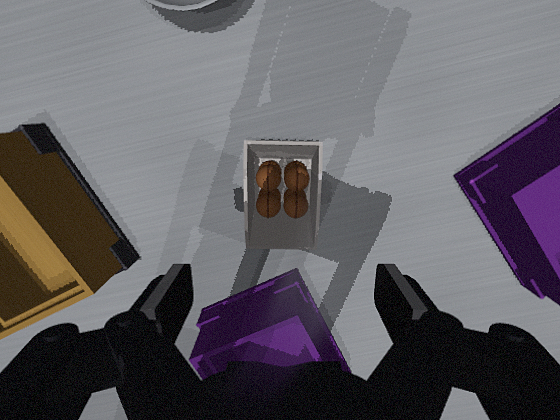

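The wrist view shows the tub with its rim at about (244,141)–(323,142) on top and (247,248)–(317,248) at the bottom, midway between the fingers (190 and 375).

Run:
```python
from h import *
c=cap('wrist')
P=np.array([onz(c,p,67) for p in [(244,142),(323,142),(317,248),(246.5,248)]])
print(P.round(1),P.mean(0))
for i in range(4): d=P[(i+1)%4]-P[i]; print(np.linalg.norm(d),np.degrees(np.arctan2(d[1],d[0])))
# link fit: h,L1,L2,T from logged states (planar, wrist on axis)
from scipy.optimize import least_squares
D=[([-1.304,.13,1.488,0,1.523],[206.773,-563.25,245.292]),([-.58048,.06678,1.62954,0,1.44508],[501.38,-267.64,205.18]),]
for q,p in D: print(np.hypot(p[0],p[1]),p[2],np.degrees(np.arctan2(p[1],p[0]))-np.degrees(q[0]))
```

```text
[[ 556.1 -249.1   67. ]
 [ 541.1 -313.5   67. ]
 [ 447.1 -289.6   67. ]
 [ 462.  -225.8   67. ]] [ 501.58453221 -269.47023936   67.        ]
66.13075651729018 -103.12163700527816
96.9565098616845 165.75856331438064
65.56060088311197 76.86962404999026
96.93704468682165 -13.904616972325405
600.004696672451 245.292 4.872234448644178
568.3423915211674 205.18 5.165455919525737
```

Call:
servo_tool --commands '[[[0.1,0,3],[0,0,0],1],[[0,0,3],[0,0,0],1],[[0,0,3],[0,0,0],1],[[0,0,3],[0,0,0],1],[[0,0,2.5],[0,0,0],1],[[0,0,2.2],[0,0,0],1],[[0,0,0],[0,0,0],1],[[0,0,0],[0,0,0],0.6],[[0,0,0],[0,0,0],0.3],[[0,0,0],[0,0,0],0.3]]' --newtons 40

```text
t: 2.95
tcp_pos: [502.3, -269.9, 39.9]
tcp_rot: [[0.973, -0.23, 0.002], [-0.23, -0.973, -0.001], [0.002, 0.001, -1.0]]
wrist_force: [-0.6, 0.5, -3.4]
width: 65.4
gripper_force: 45.4
```

Call:
servo_tool --commands '[[[0,0,0],[0,0,0],0.3],[[0,0,0],[0,0,0],0.3],[[0,0,-0.5],[0,0,0],0.3],[[0,0,-1],[0,0,0],0.3],[[0,0,-1.5],[0,0,0],0.3]]'

```text
t: 3.45
tcp_pos: [500.4, -268.7, 68.0]
tcp_rot: [[0.973, -0.23, -0.002], [-0.23, -0.973, 0.001], [-0.002, -0.001, -1.0]]
wrist_force: [0.4, 0.6, -3.3]
width: 65.8
gripper_force: 45.5
```

Run:
```python
from h import *
s=env.state(); print(np.round(s['joint_positions'],4),np.round(s['tcp_pos'],2))
off=Ro.from_euler('z',np.pi/2)
for sg in (1,-1):
  ax=sg*np.array([np.cos(np.radians(13.9)),np.sin(np.radians(13.9)),0])
  for q1 in (-.1,-.35):
   for S in (1.8,2.2):
    for t in (0,40,80,100,115):
     z=Ro.from_rotvec(np.radians(t)*ax*sg).apply([0,0,-1]); y=ax; x=np.cross(y,z)
     R=Ro.from_matrix(np.c_[x,y,z])*off.inv()
     M=(Ro.from_euler('y',S).inv()*Ro.from_euler('z',q1).inv()*R)
     e=M.as_euler('ZYZ'); print(sg,q1,S,t,e.round(2))
```

```text
[-0.583   0.2034  1.7439  0.      1.1969  1.22  ] [ 500.38 -268.67   68.04]
1 -0.1 1.8 0 [ 0.    1.34 -0.34]
1 -0.1 1.8 40 [ 0.65  1.61 -0.41]
1 -0.1 1.8 80 [ 1.31  1.86 -0.3 ]
1 -0.1 1.8 100 [ 1.67  1.94 -0.18]
1 -0.1 1.8 115 [ 1.95  1.97 -0.07]
1 -0.1 2.2 0 [ 0.    0.94 -0.34]
1 -0.1 2.2 40 [ 0.68  1.29 -0.66]
1 -0.1 2.2 80 [ 1.22  1.74 -0.69]
1 -0.1 2.2 100 [ 1.51  1.95 -0.61]
1 -0.1 2.2 115 [ 1.76  2.09 -0.5 ]
1 -0.35 1.8 0 [ 0.    1.34 -0.59]
1 -0.35 1.8 40 [ 0.57  1.75 -0.61]
1 -0.35 1.8 80 [ 1.23  2.09 -0.38]
1 -0.35 1.8 100 [ 1.62  2.18 -0.16]
1 -0.35 1.8 115 [1.95 2.2  0.03]
1 -0.35 2.2 0 [-0.    0.94 -0.59]
1 -0.35 2.2 40 [ 0.57  1.41 -0.82]
1 -0.35 2.2 80 [ 1.05  1.92 -0.78]
1 -0.35 2.2 100 [ 1.35  2.15 -0.64]
1 -0.35 2.2 115 [ 1.63  2.29 -0.47]
-1 -0.1 1.8 0 [0.   1.34 2.8 ]
-1 -0.1 1.8 40 [0.65 1.61 2.73]
-1 -0.1 1.8 80 [1.31 1.86 2.84]
-1 -0.1 1.8 100 [1.67 1.94 2.96]
-1 -0.1 1.8 115 [1.95 1.97 3.07]
-1 -0.1 2.2 0 [0.   0.94 2.8 ]
-1 -0.1 2.2 40 [0.68 1.29 2.49]
-1 -0.1 2.2 80 [1.22 1.74 2.45]
-1 -0.1 2.2 100 [1.51 1.95 2.53]
-1 -0.1 2.2 115 [1.76 2.09 2.64]
-1 -0.35 1.8 0 [0.   1.34 2.55]
-1 -0.35 1.8 40 [0.57 1.75 2.53]
-1 -0.35 1.8 80 [1.23 2.09 2.77]
-1 -0.35 1.8 100 [1.62 2.18 2.98]
-1 -0.35 1.8 115 [ 1.95  2.2  -3.11]
-1 -0.35 2.2 0 [0.   0.94 2.55]
-1 -0.35 2.2 40 [0.57 1.41 2.32]
-1 -0.35 2.2 80 [1.05 1.92 2.37]
-1 -0.35 2.2 100 [1.35 2.15 2.5 ]
-1 -0.35 2.2 115 [1.63 2.29 2.67]
```

Call:
servo_tool --commands '[[[0,0,-2],[0,0,0],0.3],[[0,0,-3.2],[0,0,0],0.3],[[0,0,-4],[0,0,0],0.3],[[0,0,-4],[0,0,0],0.3],[[-0.1,-0.5,-3],[0,0,0],0.3],[[-0.25,-1.2,0],[0,0,0],0.3],[[-0.5,-2.4,0],[0,0,0],0.3],[[-0.63,-3,0],[0,0,0],0.3],[[-0.63,-3,0],[0,0,0],0.3],[[-0.63,-3,0],[0,0,0],0.3]]'

```text
t: 4.45
tcp_pos: [504.0, -133.8, 229.5]
tcp_rot: [[0.973, -0.23, -0.001], [-0.23, -0.973, 0.001], [-0.001, -0.0, -1.0]]
wrist_force: [-0.0, 0.5, -2.2]
width: 65.2
gripper_force: 45.7
```

Call:
servo_tool --commands '[[[-0.63,-3,0],[0,0,0],0.3],[[-0.63,-3,0],[0,0,0],0.3],[[-0.63,-3,0],[0,0,0],0.3],[[-0.63,-3,0],[0,0,0],0.3],[[-0.5,-2.4,0],[0,0,0],0.3],[[-0.3,-1.5,0],[0,0,0],0.3],[[-0.1,-0.7,0],[0,0,-0.05],0.3],[[0,0,0],[0,0,-0.1],0.3],[[0,0,0],[0,0,-0.146],0.3],[[0,0,0],[0,0,-0.146],0.3]]'

```text
t: 5.45
tcp_pos: [508.8, 34.5, 229.4]
tcp_rot: [[0.977, 0.215, -0.002], [0.215, -0.977, 0.0], [-0.001, -0.0, -1.0]]
wrist_force: [0.0, -0.4, -3.1]
width: 65.3
gripper_force: 45.6
```

Call:
servo_tool --commands '[[[0,0,0],[0,0,-0.146],0.3],[[0,0,0],[0,0,-0.146],0.3],[[0,0,0],[0,0,-0.146],0.3],[[0,0,0],[0,0,-0.146],0.3],[[0,0,0],[0,0,-0.146],0.3],[[0,0,0],[0,0,-0.146],0.3],[[0,0,0],[0,0,-0.146],0.3],[[0,0,0],[0,0,-0.146],0.3],[[0,0,0],[0,0,-0.146],0.3],[[0,0,0],[0,0,-0.146],0.3]]'

```text
t: 6.45
tcp_pos: [508.8, 34.3, 229.4]
tcp_rot: [[-0.105, 0.994, -0.002], [0.994, 0.105, 0.0], [0.0, -0.002, -1.0]]
wrist_force: [0.6, -0.4, -2.4]
width: 65.2
gripper_force: 45.6
```

Run:
```python
from h import *
s=env.state(); print(s['t'],np.round(s['joint_positions'],3),np.round(s['tcp_pos'],1),np.round(s['tcp_rot'],3).tolist())
c=cap('wrist'); a=cap('top')
cv2.imwrite('pics/p2.png',np.hstack([cv2.resize(c['frame'],(400,300)),cv2.resize(a['frame'],(400,300))]))
```

```text
6.45 [-0.033 -0.105  1.755  0.     1.494 -0.139] [508.8  34.3 229.4] [[-0.105, 0.994, -0.002], [0.994, 0.105, 0.0], [0.0, -0.002, -1.0]]
```

View pics/p2.png

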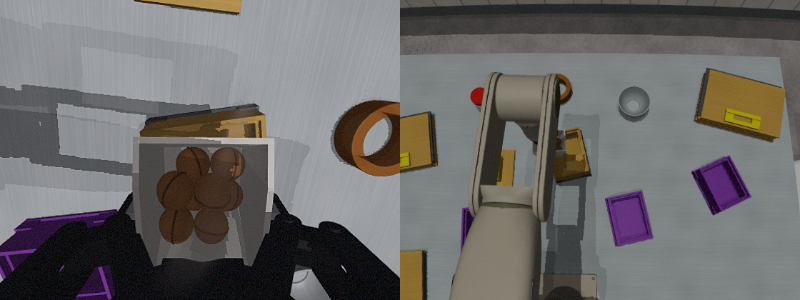

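Left (wrist view): the tub is held with all nuts in it, above the tin. The tape is at the right, clear of the path. I'll finish the yaw, lower a little and start tilting.

Call:
servo_tool --commands '[[[0,0,0],[0,0,-0.138],0.3],[[0,0,2.5],[0,0,0],0.3],[[0,0,2.6],[0,0,0],0.3],[[0,0,0],[0,0.1,0],0.3],[[0,0,0],[0,0.14,0],0.3],[[0,0,0],[0,0.14,0],0.3],[[0,0,0],[0,0.14,0],0.3],[[0,0,0],[0,0.14,0],0.3],[[0,0,0],[0,0.12,0],0.3],[[0,0,0],[0,0,0],0.3]]'

```text
t: 7.55
tcp_pos: [508.4, 32.7, 176.0]
tcp_rot: [[-0.155, 0.973, -0.168], [0.69, 0.229, 0.687], [0.707, -0.009, -0.707]]
wrist_force: [-0.3, -0.3, -4.2]
width: 65.7
gripper_force: 46.2
```

Run:
```python
from h import *
s=env.state(); print(s['t'],np.round(s['joint_positions'],3),np.round(s['tcp_pos'],1),np.round(s['tcp_rot'],3).tolist())
a=cap('side'); t=cap('top'); 
R=np.array(s['tcp_rot']);p=np.array(s['tcp_pos']); print('lip',p+R@[-50,0,-28])
```

```text
7.55 [-0.437  0.285  1.637  0.594  1.744 -0.72 ] [508.4  32.7 176. ] [[-0.155, 0.973, -0.168], [0.69, 0.229, 0.687], [0.707, -0.009, -0.707]]
lip [520.82316501 -21.03331661 160.38873815]
```

Call:
servo_tool --commands '[[[0,0,0],[0,0.1,0],0.3],[[0,0,0],[0,0.1,0],0.3],[[0,0,0],[0,0.09,0],0.3],[[0,0,0],[0,0.08,0],0.3],[[0,0,0],[0,0.08,0],0.3],[[0,0,0],[0,0.08,0],0.3],[[0,0,0],[0,0.08,0],0.3],[[0,0,0],[0,0.08,0],0.3],[[0,0,0],[0,0.08,0],0.3],[[0,0,0],[0,0.08,0],0.3]]'

```text
t: 8.65
tcp_pos: [510.4, 35.0, 180.4]
tcp_rot: [[0.014, 0.971, -0.237], [-0.054, 0.238, 0.97], [0.998, -0.001, 0.056]]
wrist_force: [0.4, 0.3, -2.0]
width: 65.8
gripper_force: 46.1
```

Call:
servo_tool --commands '[[[0,0,0],[0,0.08,0],0.3],[[0,0,0],[0,0.08,0],0.3],[[0,0,0],[0,0.06,0],0.3],[[0,0,0],[0,0,0],0.3],[[0,0,0],[0,0,0],0.3],[[0,0,0],[0,0,0],0.3]]'

```text
t: 9.25
tcp_pos: [510.3, 34.2, 180.5]
tcp_rot: [[0.063, 0.972, -0.228], [-0.264, 0.236, 0.935], [0.963, 0.002, 0.271]]
wrist_force: [0.6, -0.6, -1.2]
width: 65.7
gripper_force: 46.4
```

Run:
```python
from h import *
s=env.state(); print(s['t'],np.round(s['joint_positions'],3),np.round(s['tcp_pos'],1),np.round(s['tcp_rot'],3).tolist())
c=cap('wrist'); a=cap('side')
cv2.imwrite('pics/p3.png',np.hstack([cv2.resize(c['frame'],(360,270)),cv2.resize(a['frame'][120:330,150:430],(360,270))]))
```

```text
9.25 [-0.54   0.993  1.362  1.176  2.305 -0.826] [510.3  34.2 180.5] [[0.063, 0.972, -0.228], [-0.264, 0.236, 0.935], [0.963, 0.002, 0.271]]
```

View pics/p3.png

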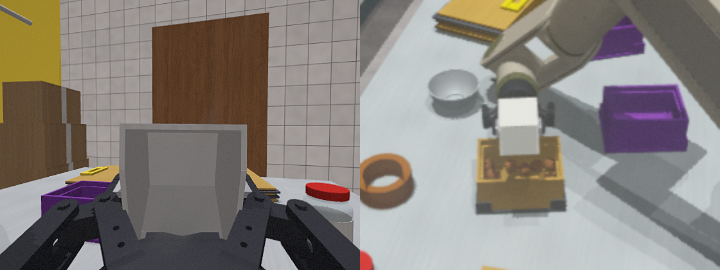

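The wrist view shows the tub empty as far as can be seen, and the side view shows nuts in the tin with none on the bench. I'll tilt back upright.

Call:
servo_tool --commands '[[[2.5,0,0],[0,0,0],0.3],[[2,0,0],[0,-0.1,0],0.3],[[0,0,0],[0,-0.145,0],0.3],[[0,0,0],[0,-0.145,0],0.3],[[0,0,0],[0,-0.145,0],0.3],[[0,0,0],[0,-0.145,0],0.3],[[0,0,0],[0,-0.145,0],0.3],[[0,0,0],[0,-0.145,0],0.3],[[0,0,0],[0,-0.145,0],0.3],[[0,0,0],[0,-0.145,0],0.3]]'

```text
t: 10.35
tcp_pos: [513.3, 20.7, 224.2]
tcp_rot: [[-0.197, 0.972, -0.125], [0.812, 0.233, 0.535], [0.549, 0.003, -0.835]]
wrist_force: [-0.7, 0.7, -2.7]
width: 65.5
gripper_force: 46.2
```

Call:
servo_tool --commands '[[[0,0,0],[0,-0.145,0],0.3],[[0,0,0],[0,-0.145,0],0.3],[[0,0,0],[0,-0.145,0],0.3],[[0,0,0],[0,-0.1,0],0.3],[[0,0,0],[0,0,0],0.3]]'

```text
t: 10.85
tcp_pos: [512.6, 23.7, 224.4]
tcp_rot: [[-0.238, 0.971, -0.009], [0.97, 0.238, 0.051], [0.052, 0.003, -0.999]]
wrist_force: [0.1, 1.0, -0.9]
width: 65.9
gripper_force: 46.2
```

Run:
```python
from h import *
s=env.state(); R=np.array(s['tcp_rot']);p=np.array(s['tcp_pos']); print(s['t'],np.round(s['joint_positions'],3),p.round(1))
z=R[:,2]; print('level rotvec tool',R.T@np.cross(z,[0,0,-1]), 'yaw y',np.degrees(np.arctan2(R[1,1],R[0,1])))
print('shift cm',R.T@(np.array([505,-245,p[2]])-p)/10)
```

```text
10.85 [-0.088 -0.088  1.749  0.05   1.494 -0.333] [512.6  23.7 224.4]
level rotvec tool [ 3.44792589e-03 -5.15773255e-02 -1.90340262e-20] yaw y 13.778319593258374
shift cm [-25.88483828  -7.13860682  -1.36150438]
```

Call:
servo_tool --commands '[[[0,0,0],[0.003,-0.0515,0],0.3],[[-3.3,-0.9,0],[0,0,0],0.3],[[-4,-1.1,0],[0,0,0],0.3],[[-4,-1.1,0],[0,0,0],0.3],[[-4,-1.1,0],[0,0,0],0.3],[[-4,-1.1,0],[0,0,0],0.3],[[-4,-1.1,0],[0,0,0],0.3],[[-2.6,-0.7,0],[0,0,0],0.3],[[0,0,3],[0,0,0],0.3],[[0,0,4],[0,0,0],0.3]]'

```text
t: 11.85
tcp_pos: [505.2, -249.4, 153.7]
tcp_rot: [[-0.231, 0.973, 0.002], [0.973, 0.231, 0.002], [0.002, 0.002, -1.0]]
wrist_force: [0.1, -0.0, -2.3]
width: 65.3
gripper_force: 46.4
```

Call:
servo_tool --commands '[[[0,0,4],[0,0,0],0.3],[[0,0,3.5],[0,0,0],0.3],[[0,0,2],[0,0,0],0.3],[[0,0,0.5],[0,0,0],0.3],[[0,0,0.5],[0,0,0],0.3],[[0,0,0],[0,0,0],0.3]]'

```text
t: 12.45
tcp_pos: [504.2, -246.7, 47.6]
tcp_rot: [[-0.234, 0.972, -0.003], [0.972, 0.234, 0.003], [0.003, -0.002, -1.0]]
wrist_force: [-0.4, 1.2, -1.4]
width: 65.6
gripper_force: 46.3
```

Run:
```python
from h import *
s=env.state(); print(s['t'],s['tcp_pos'],s['wrist_force'],np.round(s['tcp_rot'],4).tolist())
a=cap('top');b=cap('side')
cv2.imwrite('pics/p4.png',np.hstack([cv2.resize(a['frame'][160:280,180:360],(400,267)),cv2.resize(b['frame'][160:290,220:415],(400,267))]))
```

```text
12.45 [ 504.1689629  -246.71481698   47.60629721] [-0.43735261  1.20078123 -1.41515818] [[-0.2341, 0.9722, -0.0027], [0.9722, 0.2341, 0.0028], [0.0034, -0.002, -1.0]]
```

View pics/p4.png

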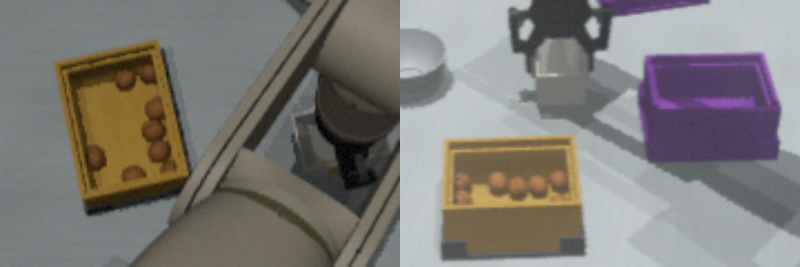

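All eight nuts are in the tin. In the top crop they are at (125,78), (148,72), (155,108), (153,130), (158,150), (168,167), (133,175) and (94,157). Now I'll set the tub down.

Call:
servo_tool --commands '[[[0,0,0.4],[0,0,0],0.3],[[0,0,0.2],[0,0,0],0.3],[[0,0,0.1],[0,0,0],0.3],[[0,0,0],[0,0,0],0.3]]'

```text
t: 12.95
tcp_pos: [503.9, -246.0, 40.0]
tcp_rot: [[-0.235, 0.972, -0.004], [0.972, 0.235, 0.003], [0.003, -0.003, -1.0]]
wrist_force: [-1.3, 0.8, -2.7]
width: 65.4
gripper_force: 46.3
```

Call:
servo_tool --commands '[[[0,0,0.1],[0,0,0],0.3],[[0,0,0],[0,0,0],0.3],[[0,0,0],[0,0,0],0.85],[[0,0,0],[0,0,0],1],[[0,0,0],[0,0,0],1],[[0,0,0],[0,0,0],1],[[0,0,-1],[0,0,0],1],[[0,0,-3],[0,0,0],1],[[0,0,-5],[0,0,0],1],[[0,0,-5],[0,0,0],1]]'

```text
t: 13.95
tcp_pos: [503.5, -246.0, 180.2]
tcp_rot: [[-0.235, 0.972, -0.005], [0.972, 0.235, 0.004], [0.005, -0.004, -1.0]]
wrist_force: [0.7, -0.7, 0.7]
width: 85.3
gripper_force: 0.0
```

Call:
servo_tool --commands '[[[3.9,1.175,-1.4],[0,0,0],1],[[3.9,1.175,-1.4],[0,0,0],1],[[3.9,1.175,-1.4],[0,0,0],1],[[3.9,1.175,-1.4],[0,0,0],1],[[3.9,1.175,-1.4],[0,0,0],1],[[3.9,1.175,-1.4],[0,0,0],1],[[0,0,0],[0,0,0],1],[[0,0,0],[0,0,0],1]]'

```text
t: 14.75
tcp_pos: [518.5, -1.9, 264.6]
tcp_rot: [[-0.237, 0.971, -0.002], [0.971, 0.237, 0.002], [0.003, -0.002, -1.0]]
wrist_force: [-0.1, -0.6, -0.1]
width: 85.7
gripper_force: 0.0
```

Run:
```python
from h import *
s=env.state(); print(s['t'],s['tcp_pos'])
c=cap('wrist','w5.png'); np.save('w5.npy',c,allow_pickle=True)
```

```text
14.75 [518.46051722  -1.94123042 264.55372907]
```

View pics/w5.png

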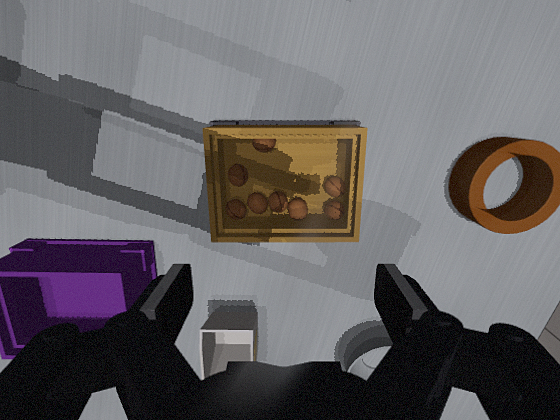

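The tin seen from the wrist has its rim corners at about (205,128), (366,128), (359,241) and (213,241). All eight nuts are inside, and the tub stands upright at (230,335).

```bash
cat > tin.py <<'E'
from h import *
def quad(c,box,lo,hi,z):
    x0,y0,x1,y1=box; hsv=cv2.cvtColor(c['frame'][y0:y1,x0:x1],cv2.COLOR_BGR2HSV)
    m=cv2.morphologyEx(cv2.inRange(hsv,lo,hi),cv2.MORPH_OPEN,np.ones((3,3)))
    k=max(cv2.findContours(m,0,cv2.CHAIN_APPROX_NONE)[0],key=cv2.contourArea).reshape(-1,2)+[x0,y0]
    h=cv2.convexHull(k.astype(np.int32))
    e=.01
    while len(a:=cv2.approxPolyDP(h,e*cv2.arcLength(h,True),True))>4: e+=.005
    a=a[:,0].astype(float); cen=a.mean(0); 
    # edge lines fitted to contour pixels
    L=[]
    for i in range(4):
        p,q=a[i],a[(i+1)%4]; d=q-p; n=np.array([-d[1],d[0]])/np.hypot(*d); t=(k-p)@d/(d@d)
        sel=k[(abs((k-p)@n)<3)&(t>.1)&(t<.9)]
        vx,vy,px,py=cv2.fitLine(sel.astype(np.float32),cv2.DIST_HUBER,0,.01,.01).ravel()
        nn=np.array([-vy,vx]); o=np.array([px,py]); s=np.sign(nn@(o-cen)); L.append((nn,nn@o+s*.5))
    C=[np.linalg.solve(np.array([L[i-1][0],L[i][0]]),[L[i-1][1],L[i][1]]) for i in range(4)]
    P=np.array([onz(c,p,z) for p in C])
    print('px',np.round(C,1).tolist()); print(P[:,:2].round(1).tolist(),'centre',P.mean(0).round(1))
    for i in range(4): d=P[(i+1)%4]-P[i]; print('  len %.1f ang %.2f'%(np.hypot(*d[:2]),np.degrees(np.arctan2(d[1],d[0]))))
    return P
E
python3 - <<'E'
from tin import *
c=np.load('w5.npy',allow_pickle=True).item()
quad(c,(190,110,385,255),(14,90,50),(35,255,255),81)
f=c['frame']; print(cv2.cvtColor(f[118:134,285:286],cv2.COLOR_BGR2HSV)[:,0].tolist()); print(cv2.cvtColor(f[228:248,285:286],cv2.COLOR_BGR2HSV)[:,0].tolist())
E
```

```text
px [[367.1, 126.9], [358.3, 241.5], [210.7, 241.5], [201.9, 122.6]]
[[581.6, 75.3], [610.0, -41.2], [455.2, -79.0], [425.9, 41.5]] centre [518.2  -0.9  81. ]
  len 119.9 ang -76.28
  len 159.4 ang -166.29
  len 124.0 ang 103.63
  len 159.3 ang 12.23
[[110, 10, 146], [126, 9, 144], [111, 17, 104], [110, 11, 70], [114, 17, 73], [118, 40, 77], [123, 34, 75], [21, 237, 57], [17, 145, 60], [18, 165, 79], [19, 151, 147], [19, 147, 158], [19, 143, 157], [19, 148, 153], [19, 150, 153], [19, 156, 149]]
[[17, 143, 80], [19, 148, 155], [19, 146, 148], [19, 152, 148], [18, 154, 149], [19, 145, 51], [19, 170, 54], [19, 149, 60], [18, 148, 69], [18, 137, 130], [19, 164, 135], [20, 158, 136], [19, 152, 154], [19, 142, 154], [18, 47, 152], [107, 22, 162], [114, 16, 156], [111, 12, 153], [99, 12, 151], [110, 10, 153]]
```

Run:
```python
from tin import *
c=np.load('w5.npy',allow_pickle=True).item()
quad(c,(190,110,385,255),(14,90,105),(35,255,255),81)
```

```text
Traceback (most recent call last):
  File "tin.py", line 15, in quad
    vx,vy,px,py=cv2.fitLine(sel.astype(np.float32),cv2.DIST_HUBER,0,.01,.01).ravel()
                ~~~~~~~~~~~^^^^^^^^^^^^^^^^^^^^^^^^^^^^^^^^^^^^^^^^^^^^^^^^^
cv2.error: OpenCV(4.12.0) /io/opencv/modules/imgproc/src/linefit.cpp:50: error: (-215:Assertion failed) count > 0 in function 'fitLine2D_wods'
```

Call:
servo_tool --commands '[[[4.33,0.19,0],[0,0,0],1],[[4.33,0.19,0],[0,0,0],1],[[4.33,0.19,0],[0,0,0],1],[[4.33,0.19,0],[0,0,0],1],[[4.33,0.19,0],[0,0,0],1],[[4.33,0.19,0],[0,0,0],1],[[0,0,0.5],[0,0,-0.148],1],[[0,0,0.5],[0,0,-0.148],1],[[0,0,0.5],[0,0,-0.148],1],[[0,0,0.5],[0,0,-0.148],1]]'

```text
t: 15.8
tcp_pos: [468.5, 251.1, 243.3]
tcp_rot: [[-0.74, 0.672, -0.005], [0.672, 0.74, 0.002], [0.005, -0.002, -1.0]]
wrist_force: [-0.7, -0.6, -0.3]
width: 85.2
gripper_force: 0.0
```

Call:
servo_tool --commands '[[[0,0,0.5],[0,0,-0.148],1],[[0,0,0.5],[0,0,-0.148],1],[[0,0,0.5],[0,0,-0.148],1],[[0,0,0.5],[0,0,-0.148],1],[[0,0,0],[0,0,-0.148],1],[[0,0,0],[0,0,0],1],[[0,0,0],[0,0,0],1]]'

```text
t: 16.5
tcp_pos: [468.4, 251.6, 223.9]
tcp_rot: [[-1.0, 0.008, -0.004], [0.008, 1.0, 0.002], [0.004, 0.002, -1.0]]
wrist_force: [0.4, 0.3, -0.1]
width: 85.6
gripper_force: 0.0
```

Run:
```python
from tin import *
s=env.state(); print(s['t'],s['tcp_pos'],np.round(s['tcp_rot'],3).tolist(),s['joint_positions'][5])
c=cap('wrist'); hsv=cv2.cvtColor(c['frame'],cv2.COLOR_BGR2HSV)
for n,lo,z in (('gold',(12,80,50),10),('bar',(26,190,100),46)):
    m=cv2.inRange(hsv,lo,(36,255,255)); 
    for k in cv2.findContours(m,0,2)[0]:
        if cv2.contourArea(k)>400: print(n,cv2.boundingRect(k)); r=cv2.minAreaRect(np.array([onz(c,p,z)[:2] for p in k[:,0].astype(float)],np.float32)); print(r)
```

```text
16.5 [468.43070934 251.55347102 223.94776111] [[-1.0, 0.008, -0.004], [0.008, 1.0, 0.002], [0.004, 0.002, -1.0]] -1.1694084263018842
gold (494, 178, 66, 171)
((586.4130859375, 545.951416015625), (235.01951599121094, 78.09159088134766), 13.836201667785645)
gold (0, 149, 135, 186)
((557.86572265625, -7.754974365234375), (155.23336791992188, 264.8216857910156), 74.87457275390625)
gold (235, 114, 101, 129)
((467.93109130859375, 253.40670776367188), (105.78397369384766, 145.47445678710938), 89.70435333251953)
```

Call:
servo_tool --commands '[[[0.05,0.18,3.5],[0.002,-0.004,0],1],[[0,0,3.5],[0,0,0],1],[[0,0,3.5],[0,0,0],1],[[0,0,3.5],[0,0,0],1],[[0,0,3],[0,0,0],1],[[0,0,2.2],[0,0,0],0.6],[[0,0,0],[0,0,0],0.4],[[0,0,0],[0,0,0],0.2],[[0,0,0],[0,0,0],0.1],[[0,0,0],[0,0,0],0.1]]' --newtons 60

```text
t: 17.55
tcp_pos: [469.3, 255.4, 34.7]
tcp_rot: [[-1.0, 0.002, 0.004], [0.002, 1.0, 0.002], [-0.004, 0.002, -1.0]]
wrist_force: [1.6, 0.0, -1.6]
width: 20.8
gripper_force: 59.5
```

Call:
servo_tool --commands '[[[0,0,0],[0,0,0],0.1],[[0,0,0],[0,0,0],0.1],[[0,0,0],[0,0,0],0.1]]'

```text
t: 17.85
tcp_pos: [469.2, 255.4, 34.6]
tcp_rot: [[-1.0, 0.002, 0.004], [0.002, 1.0, 0.002], [-0.004, 0.002, -1.0]]
wrist_force: [0.7, -0.4, 7.4]
width: 21.1
gripper_force: 60.8
```

Call:
servo_tool --commands '[[[0,0,-0.5],[0,0,0],0.1],[[0,0,-2],[0,0,0],0.1],[[0,0,-4],[0,0,0],0.1],[[0,0,-4],[0,0,0],0.1],[[0,0,-4],[0,0,0],0.1],[[0,0,-4],[0,0,0],0.1],[[0,0,-4],[0,0,0],0.1],[[-0.5,-3,-1],[0,0,0],0.1],[[-0.5,-4,0],[0,0,0],0.1],[[-0.6,-4,0],[0,0,0],0.1]]'

```text
t: 18.85
tcp_pos: [483.2, 143.7, 268.5]
tcp_rot: [[-1.0, 0.0, 0.002], [0.0, 1.0, 0.001], [-0.002, 0.001, -1.0]]
wrist_force: [1.1, -0.2, -2.6]
width: 21.1
gripper_force: 59.6
```

Call:
servo_tool --commands '[[[-0.4,-3,0],[0,0,0],0.1],[[0,0,0],[0,0,-0.12],0.1],[[0,0,0],[0,0,-0.12],0.1],[[0,0,0],[0,0,0],0.1],[[0,0,0],[0,0,0],0.1],[[0,0,0],[0,0,0],0.1]]'

```text
t: 19.45
tcp_pos: [487.1, 114.7, 267.3]
tcp_rot: [[-0.972, -0.234, 0.0], [-0.234, 0.972, 0.001], [-0.0, 0.001, -1.0]]
wrist_force: [-0.2, -0.1, -1.6]
width: 21.1
gripper_force: 59.7
```

Run:
```python
from tin import *
s=env.state(); print(s['t'],s['tcp_pos'],np.round(s['tcp_rot'],4).tolist(),s['joint_positions'][5],s['wrist_force'],s['width'])
c=cap('wrist','w6.png'); c['s']=s; np.save('w6.npy',c,allow_pickle=True)
```

```text
19.45 [487.07566827 114.66300716 267.3112418 ] [[-0.9723, -0.2338, 0.0002], [-0.2338, 0.9723, 0.0007], [-0.0003, 0.0006, -1.0]] -1.6784883407488778 [-0.24289107 -0.1486428  -1.62156087] 21.05901531257947
```

View pics/w6.png

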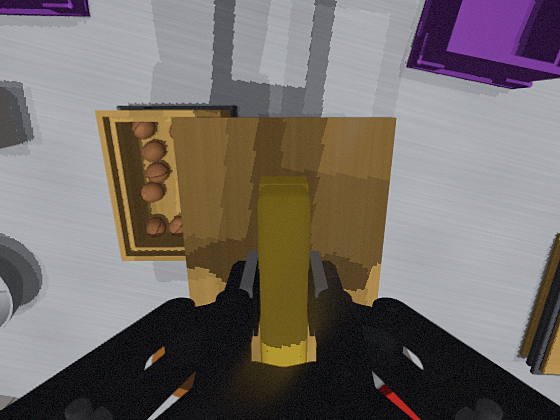

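The wrist view shows the held lid with its front corners at (173,117) and (396,117). The tin's outer far-side edge runs from (97,110) to (123,262). I'll compute the lid's offset in the hand and the tin position.

Run:
```python
from tin import *
c=np.load('w6.npy',allow_pickle=True).item(); s=c['s']; R=np.array(s['tcp_rot']);p=np.array(s['tcp_pos'])
hsv=cv2.cvtColor(c['frame'],cv2.COLOR_BGR2HSV); m=cv2.inRange(hsv,(12,70,40),(36,255,255))
def line(pts): 
    vx,vy,x,y=cv2.fitLine(np.float32(pts),cv2.DIST_HUBER,0,.01,.01).ravel(); n=np.array([-vy,vx]); return n,n@[x,y]
def X(a,b): return np.linalg.solve([a[0],b[0]],[a[1],b[1]])
col=lambda x,r0,r1: r0+np.argmax(m[r0:r1,x]>0)-.5
rowL=lambda y,a,b: a+np.argmax(m[y,a:b]>0)-.5
rowR=lambda y,a,b: b-1-np.argmax(m[y,a:b][::-1]>0)+.5
# lid
front=line([(x,col(x,100,135)) for x in range(245,390,3)])
right=line([(rowR(y,350,420),y) for y in range(125,255,3)])
# left edge of lid against tin interior: strong gradient where no tin: rows 265-290
left=line([(rowL(y,150,230),y) for y in range(268,296,2)])
print(front,right,left)
tl=line([(rowL(y,85,140),y) for y in range(116,256,3)])
tb=line([(x,262+6-np.argmax(m[250:269,x][::-1]>0)+.5) for x in range(130,178,2)])
V=hsv[:,:,2]; print('top cols',[m[100:118,x].tolist().index(255)+100 for x in range(103,170,8)],V[104:120,140].tolist())
tt=line([(x,col(x,100,120)) for x in range(103,168,3)])
for z in (238,243,248):
    a=onz(c,X(front,right),z); b=onz(c,X(front,left),z)
    A=R.T@(a-p);B=R.T@(b-p); print(z,'lid FR,FL tool',A.round(1),B.round(1),'w',np.hypot(*(A-B)[:2]).round(1),'ang',np.degrees(np.arctan2(*(A-B)[:2])).round(2))
r1=onz(c,X(right,(np.array([0,1.]),130)),243);r2=onz(c,X(right,(np.array([0,1.]),250)),243);d=R.T@(r1-r2);print('right edge ang',np.degrees(np.arctan2(d[1],d[0])))
a=onz(c,X(tl,tb),81); b=onz(c,X(tl,tt),81); d=b-a
print('tin',X(tl,tb),X(tl,tt),a.round(1),b.round(1),np.linalg.norm(d),np.degrees(np.arctan2(-d[1],-d[0])),'tool',(R.T@(a-p)).round(1),(R.T@(b-p)).round(1))
```

```text
(array([-0.00925094,  0.9999572 ], dtype=float32), np.float32(114.072655)) (array([0.99454623, 0.10429664], dtype=float32), np.float32(406.10022)) (array([-0.99620634,  0.0870222 ], dtype=float32), np.float32(-162.5821))
top cols [111, 111, 110, 110, 110, 109, 109, 110, 109] [147, 98, 56, 47, 52, 47, 127, 170, 164, 162, 163, 161, 163, 171, 167, 171]
238 lid FR,FL tool [73.3 53.9 29.3] [ 74.3 -53.5  29.3] w 107.4 ang -0.56
243 lid FR,FL tool [73.4 52.2 24.3] [ 74.4 -51.8  24.3] w 104.0 ang -0.56
248 lid FR,FL tool [73.5 50.5 19.3] [ 74.5 -50.1  19.3] w 100.6 ang -0.56
right edge ang 0.10713181115008816
tin [121.51836 260.5    ] [ 94.623245 110.776535] [609.7 -41.1  81. ] [455.7 -79.   81. ] 158.62812884756838 13.841936387292838 tool [ -82.8 -180.2  186.2] [  75.9 -181.1  186.2]
```

Call:
servo_tool --commands '[[[-0.1,-3,0],[0,0,-0.002],0.1],[[-0.1,-4,0],[0,0,0],0.1],[[-0.1,-3.5,0],[0,0,0],0.1],[[-0.11,-1.58,2],[0,0,0],0.1],[[0,0,4],[0,0,0],0.1],[[0,0,4],[0,0,0],0.1],[[0,0,2.5],[0,0,0],0.1],[[0,0,1],[0,0,0],0.1],[[0,0,0],[0,0,0],0.1],[[0,0,0],[0,0,0],0.1]]'

```text
t: 20.5
tcp_pos: [520.9, -1.8, 133.8]
tcp_rot: [[-0.971, -0.238, 0.002], [-0.238, 0.971, 0.001], [-0.002, -0.0, -1.0]]
wrist_force: [-0.1, -0.1, -0.8]
width: 20.6
gripper_force: 59.8
```

Run:
```python
from tin import *
s=env.state(); R=np.array(s['tcp_rot']); print(s['t'],s['tcp_pos'],np.round(R,4).tolist(),s['wrist_force'])
p=np.array(s['tcp_pos']); print('lid centre est',(p+R@[.9,.2,36]).round(1),'err in tool',(R.T@(np.array([518.3,-1.9,81])-(p+R@[.9,.2,36]))).round(1))
c=cap('wrist'); c['s']=s; np.save('w7.npy',c,allow_pickle=True)
b=cap('side'); np.save('s7.npy',b,allow_pickle=True)
cv2.imwrite('pics/p7.png',np.hstack([c['frame'][60:400,100:500],cv2.resize(b['frame'][200:300,220:330],(374,340),interpolation=cv2.INTER_CUBIC)]))
```

```text
20.5 [520.93346243  -1.75280134 133.76424255] [[-0.9713, -0.2378, 0.0022], [-0.2378, 0.9713, 0.0005], [-0.0023, -0.0, -1.0]] [-0.09040363 -0.05756283 -0.76575859]
lid centre est [520.1  -1.8  97.8] err in tool [ 1.8  0.3 16.8]
```

View pics/p7.png

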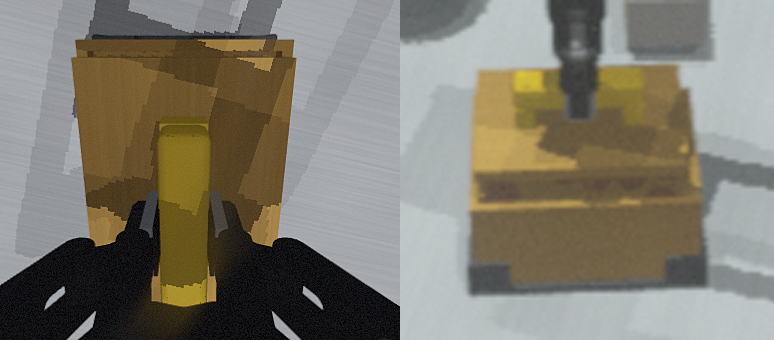

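The wrist crop (offset 100,60) shows the lid's front edge from (172,118) to (396,118). Just ahead is the tin rim's front edge, (176,99) to (394,100). I'll measure these precisely.

```bash
cat > edge.py <<'E'
from tin import *
def line(pts): 
    vx,vy,x,y=cv2.fitLine(np.float32(pts),cv2.DIST_HUBER,0,.01,.01).ravel(); n=np.array([-vy,vx]); return n,n@[x,y]
def X(a,b): return np.linalg.solve([a[0],b[0]],[a[1],b[1]])
def meas(c,lidrow,rimrow):
    s=c['s'];R=np.array(s['tcp_rot']);p=np.array(s['tcp_pos'])
    g=cv2.cvtColor(c['frame'],cv2.COLOR_BGR2GRAY).astype(float); hsv=cv2.cvtColor(c['frame'],cv2.COLOR_BGR2HSV); m=cv2.inRange(hsv,(12,70,40),(36,255,255))
    right=line([(419-np.argmax(m[y,350:420][::-1]>0)+.5,y) for y in range(lidrow+12,255,3)])
    left=line([(145+np.argmax(m[y,145:240]>0)-.5,y) for y in range(lidrow+12,240,3)])
    gy=np.diff(g,axis=0)
    front=line([(x,lidrow-6+np.argmax(gy[lidrow-6:lidrow+7,x])+.5) for x in range(195,375,2)])
    rim=line([(x,rimrow-7+np.argmax(gy[rimrow-7:rimrow+8,x])+.5) for x in range(190,380,2)])
    rr=[419-np.argmax(m[y,350:420][::-1]>0)+.5 for y in range(rimrow+3,lidrow-5)]
    ll=[145+np.argmax(m[y,145:240]>0)-.5 for y in range(rimrow+3,lidrow-5)]
    print('lid',X(front,left).round(1),X(front,right).round(1),'rim edges L',ll,'R',rr,'rim line rows',[X(rim,(np.array([1.,0]),x))[1].round(1) for x in (180,390)])
    zt=p[2]
    for dz in (25,27,29):
        A=R.T@(onz(c,X(front,right),zt-dz)-p);B=R.T@(onz(c,X(front,left),zt-dz)-p); print(dz,'lidR',A.round(1),'lidL',B.round(1),'w',(A-B)[1].round(1))
    y=rimrow+3+len(rr)/2
    a=R.T@(onz(c,X(rim,(np.array([1.,0]),np.median(rr))),81)-p); b=R.T@(onz(c,X(rim,(np.array([1.,0]),np.median(ll))),81)-p)
    print('rimR',a.round(1),'rimL',b.round(1),'w',(a-b)[1].round(1))
E
python3 - <<'E'
from edge import *
c=np.load('w7.npy',allow_pickle=True).item(); meas(c,118,99)
s=env.state(); print(s['tcp_pos'])
E
```

```text
lid [170.7 117.5] [396.  117.5] rim edges L [np.float64(175.5), np.float64(175.5), np.float64(175.5), np.float64(175.5), np.float64(175.5), np.float64(175.5), np.float64(175.5), np.float64(175.5), np.float64(175.5), np.float64(175.5), np.float64(176.5)] R [np.float64(393.5), np.float64(393.5), np.float64(393.5), np.float64(393.5), np.float64(393.5), np.float64(392.5), np.float64(392.5), np.float64(392.5), np.float64(392.5), np.float64(392.5), np.float64(392.5)] rim line rows [np.float64(98.9), np.float64(98.4)]
25 lidR [73.5 52.4 24.8] lidL [ 73.6 -53.3  24.8] w 105.7
27 lidR [73.4 53.  26.8] lidL [ 73.5 -54.   26.8] w 107.1
29 lidR [73.4 53.7 28.8] lidL [ 73.5 -54.7  28.8] w 108.5
rimR [82.8 58.9 52.6] rimL [ 82.6 -59.3  52.6] w 118.2
[521.47664626  -1.85977833 134.48213887]
```

Call:
servo_tool --commands '[[[0.22,0.02,0.5],[0,0.002,0],0.1],[[0,0,0.5],[0,0,0],0.1],[[0,0,0.4],[0,0,0],0.1],[[0,0,0],[0,0,0],0.1],[[0,0,0],[0,0,0],0.1],[[0,0,0],[0,0,0],0.1]]'

```text
t: 21.2
tcp_pos: [517.8, -2.1, 118.3]
tcp_rot: [[-0.971, -0.238, -0.002], [-0.238, 0.971, 0.0], [0.001, 0.001, -1.0]]
wrist_force: [-0.1, -0.9, -1.5]
width: 21.0
gripper_force: 59.8
```

Run:
```python
from edge import *
s=env.state(); R=np.array(s['tcp_rot']); print(s['t'],s['tcp_pos'],np.round(R,4).tolist(),s['wrist_force'])
c=cap('wrist'); c['s']=s; np.save('w8.npy',c,allow_pickle=True)
g=cv2.cvtColor(c['frame'],cv2.COLOR_BGR2GRAY).astype(int); print(g[85:130,230].tolist()); 
meas(c,117,103)
```

```text
21.2 [517.83798454  -2.14426416 118.28539457] [[-0.9713, -0.2379, -0.0016], [-0.2379, 0.9713, 0.0002], [0.0015, 0.0006, -1.0]] [-0.06382592 -0.91554171 -1.45789634]
[85, 88, 86, 87, 87, 90, 89, 95, 87, 90, 84, 89, 94, 94, 79, 35, 39, 31, 43, 32, 59, 85, 79, 82, 79, 74, 84, 78, 81, 77, 77, 72, 65, 86, 86, 80, 80, 79, 77, 76, 76, 82, 82, 76, 83]
lid [165.9 117.5] [401.1 117.5] rim edges L [np.float64(164.5), np.float64(164.5), np.float64(165.5), np.float64(165.5), np.float64(165.5), np.float64(165.5)] R [np.float64(402.5), np.float64(402.5), np.float64(402.5), np.float64(402.5), np.float64(401.5), np.float64(401.5)] rim line rows [np.float64(105.5), np.float64(105.3)]
25 lidR [73.5 54.8 25.1] lidL [ 73.6 -55.7  25.1] w 110.5
27 lidR [73.4 55.6 27.1] lidL [ 73.5 -56.4  27.1] w 112.0
29 lidR [73.4 56.3 29.1] lidL [ 73.5 -57.1  29.1] w 113.4
rimR [79.1 59.3 37.4] rimL [ 79.1 -59.7  37.4] w 119.0
```

Call:
servo_tool --commands '[[[-0.12,0.03,0],[0,-0.001,0],0.1],[[0,0,0],[0,0,0],0.1],[[0,0,0.15],[0,0,0],0.1],[[0,0,0.15],[0,0,0],0.1],[[0,0,0],[0,0,0],0.1],[[0,0,0],[0,0,0],0.1]]'

```text
t: 21.85
tcp_pos: [518.7, -1.6, 115.1]
tcp_rot: [[-0.971, -0.238, -0.001], [-0.238, 0.971, 0.0], [0.001, 0.001, -1.0]]
wrist_force: [-0.3, -0.1, -1.5]
width: 21.0
gripper_force: 59.8
```

Run:
```python
from edge import *
for i in range(4):
    c=cap('wrist'); s=env.state(); print(s['t'],np.round(s['tcp_pos'],2),np.round(s['wrist_force'],1),np.round(s['moment'],2))
c['s']=s; g=cv2.cvtColor(c['frame'],cv2.COLOR_BGR2GRAY).astype(int); print(g[95:125,230].tolist()); print(g[95:125,330].tolist())
```

```text
21.9 [518.77  -1.58 115.13] [ 0.3  0.1 -2.1] [-0.04  0.02  0.05]
21.95 [518.85  -1.56 115.21] [-0.6  0.2 -2.5] [-0.04  0.01  0.03]
22.0 [518.86  -1.57 115.21] [ 1.   0.3 -1.9] [ 0.01  0.02 -0.  ]
22.05 [518.86  -1.58 115.24] [ 0.1  0.  -1.8] [-0.01  0.05 -0.03]
[94, 87, 75, 36, 24, 19, 22, 40, 72, 80, 82, 74, 76, 76, 84, 73, 84, 78, 79, 78, 76, 66, 57, 85, 83, 80, 81, 81, 79, 82]
[88, 91, 83, 31, 41, 37, 33, 71, 132, 141, 136, 136, 135, 140, 136, 134, 134, 138, 137, 139, 109, 54, 61, 97, 84, 80, 82, 79, 83, 82]
```

Call:
servo_tool --commands '[[[0,0,0.1],[0,0,0],0.1],[[0,0,0.1],[0,0,0],0.1],[[0,0,0],[0,0,0],0.1],[[0,0,0],[0,0,0],0.1]]'

```text
t: 22.45
tcp_pos: [518.8, -1.6, 113.1]
tcp_rot: [[-0.971, -0.238, -0.001], [-0.238, 0.971, 0.0], [0.001, 0.001, -1.0]]
wrist_force: [-0.3, -0.9, -3.1]
width: 21.1
gripper_force: 59.8
```

Call:
servo_tool --commands '[[[0,0,0.1],[0,0,0],0.1],[[0,0,0.1],[0,0,0],0.1],[[0,0,0],[0,0,0],0.1]]'

```text
t: 22.75
tcp_pos: [518.7, -1.6, 110.9]
tcp_rot: [[-0.971, -0.238, -0.001], [-0.238, 0.971, 0.0], [0.001, 0.001, -1.0]]
wrist_force: [-0.5, -0.6, -2.7]
width: 20.9
gripper_force: 59.8
```

Call:
servo_tool --commands '[[[0,0,0.1],[0,0,0],0.1],[[0,0,0.1],[0,0,0],0.1],[[0,0,0],[0,0,0],0.1]]'

```text
t: 23.05
tcp_pos: [518.7, -1.6, 108.9]
tcp_rot: [[-0.971, -0.238, -0.001], [-0.238, 0.971, 0.0], [0.001, 0.001, -1.0]]
wrist_force: [-0.1, -0.4, -2.5]
width: 20.9
gripper_force: 59.8
```

Call:
servo_tool --commands '[[[0,0,0.1],[0,0,0],0.1],[[0,0,0.1],[0,0,0],0.1],[[0,0,0.1],[0,0,0],0.1],[[0,0,0],[0,0,0],0.1]]'

```text
t: 23.45
tcp_pos: [518.7, -1.5, 106.0]
tcp_rot: [[-0.971, -0.238, -0.001], [-0.238, 0.971, 0.0], [0.001, 0.001, -1.0]]
wrist_force: [0.6, -0.8, -2.3]
width: 20.9
gripper_force: 59.8
```

Call:
servo_tool --commands '[[[0,0,0.1],[0,0,0],0.1],[[0,0,0],[0,0,0],0.1]]'

```text
t: 23.65
tcp_pos: [518.8, -1.5, 105.0]
tcp_rot: [[-0.971, -0.238, -0.001], [-0.238, 0.971, 0.0], [0.001, 0.001, -1.0]]
wrist_force: [-0.9, 0.7, -2.8]
width: 20.7
gripper_force: 59.8
```

Call:
servo_tool --commands '[[[0,0,0.1],[0,0,0],0.1],[[0,0,0],[0,0,0],0.1]]'

```text
t: 23.85
tcp_pos: [518.7, -1.6, 104.0]
tcp_rot: [[-0.971, -0.238, -0.001], [-0.238, 0.971, 0.0], [0.001, 0.001, -1.0]]
wrist_force: [-0.4, -0.7, -2.4]
width: 21.2
gripper_force: 59.8
```

Call:
servo_tool --commands '[[[0,0,0.1],[0,0,0],0.1],[[0,0,0],[0,0,0],0.1]]'

```text
t: 24.05
tcp_pos: [519.0, -1.6, 103.6]
tcp_rot: [[-0.971, -0.238, -0.0], [-0.238, 0.971, 0.0], [0.0, 0.001, -1.0]]
wrist_force: [-2.7, -0.6, 2.3]
width: 21.1
gripper_force: 60.4
```

Contact is at seat height with a light force. I'll release and lift away.

Call:
servo_tool --commands '[[[0,0,0],[0,0,0],0.4],[[0,0,0],[0,0,0],0.6],[[0,0,0],[0,0,0],0.6],[[0,0,0],[0,0,0],0.6],[[0,0,-1],[0,0,0],0.6],[[0,0,-3],[0,0,0],0.6],[[0,0,-4],[0,0,0],0.6],[[0,0,-5],[0,0,0],0.6],[[-1,0,-4],[0,0,0],0.6],[[0,0,0],[0,0,0],0.6]]'

```text
t: 25.05
tcp_pos: [532.4, 0.6, 281.9]
tcp_rot: [[-0.971, -0.238, 0.012], [-0.238, 0.971, -0.001], [-0.012, -0.004, -1.0]]
wrist_force: [0.7, 1.1, -0.2]
width: 51.1
gripper_force: 0.0
```

Run:
```python
from h import *
s=env.state(); print(s['t'],s['tcp_pos'])
c=cap('wrist'); b=cap('side')
cv2.imwrite('pics/p9.png',np.hstack([cv2.resize(c['frame'][60:340,120:440],(400,350),interpolation=cv2.INTER_CUBIC),cv2.resize(b['frame'][150:300,220:390],(397,350),interpolation=cv2.INTER_CUBIC)]))
```

```text
25.05 [532.41500889   0.60399783 281.91418015]
```

View pics/p9.png

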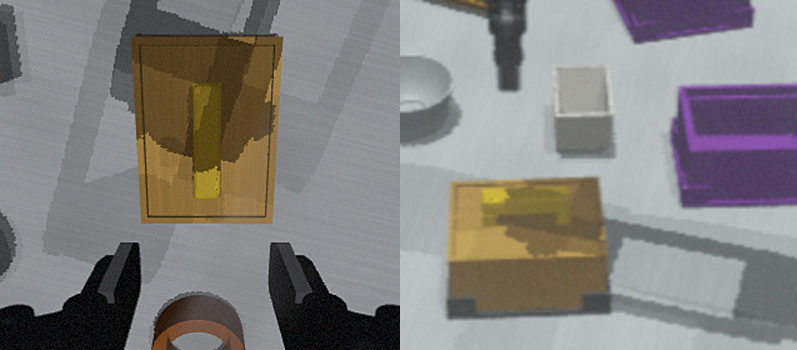

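The lid lies flat inside the rim with an even gap all round: wrist crop rim (133,38)–(281,220). The side view shows the tub upright and empty of nuts. I'm handing in.

```bash
python3 -c "
from plant import env
print(env.close_job())"
```

```text
the job is handed in; nothing more can be done
None
```

The job is handed in at about 25 s: all eight chestnuts are in the gold tin, its lid is flat and seated in the recess, and the tub stands upright on the bench; the arm never went near the jar, bowl or tape.

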